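# Click a fresh ink cartridge into the sloping bay rack

### The arm

A 6-joint arm with a two-finger parallel gripper is mounted at the origin on the work surface. World frame = base frame: x ahead of the robot, y to its left, z up, the work surface at z = 0. Lengths are in mm, angles in rad, forces in N, time in s.
With the tool pointing down it reaches from about 400 to 925 mm from the base axis. Payload 12.5 kg.
Tool frame: the origin (TCP) lies at the very end of the fingers, on their centre line; the grasp point (between the pads) lies 19 mm behind it; z points along the fingers, y is the line along which they close (so a half turn about z gives the same grasp; the last joint's range is limited). The gripper opens to 95 mm and grips with 3 to 60 N. Pads are 20 mm wide; open, the fingers measure 119 mm over their backs; the gripper's body (75 mm by 180 mm) begins 59 mm behind the grasp point.
Start: joints at [-1.396, 0.491, 1.559, -0, 1.092, -0.106], TCP at [173.225, -600.533, 214.661] pointing down, gripper open.
Joint ranges: [-3.1, 3.1], [-0.84, 2.19], [0.05, 2.79], [-1.13, 4.28], [0.06, 2.93], [-2.69, 2.69]. Speed limits (rad/s): [2.22, 2.22, 2.79, 3.14, 3.14, 3.14].

### API

Orientations are given as [roll, pitch, yaw] about the fixed x, y, z axes, in that order (R = Rz(yaw) Ry(pitch) Rx(roll)).
In Python, from cell import * gives the robot as it stands.
- The arm moves only by the tool jog_arm, never from a script. Its argument "targets" is a list of rows, each an object with "turn": the turn, a rotation vector about the world's x, y, z in degrees, a list of three; "slide": the shift along the world's x, y, z in mm, a list of three; "claw": the opening in per cent of the stroke, from 0 (shut) to 100 (fully open). In form: [{"turn": [wx, wy, wz], "slide": [x, y, z], "claw": claw}, ...]. A call has 1 to 5 rows; each row shifts and turns the commanded pose from where the row before left it; what a row does not reach is not made up. A row lasts 1/8 s, in which the tool goes at most 62.5 mm and 10.7 degrees, less where a joint would pass 70% of its speed; a pose out of reach is approached as far as the arm can. A call with a gripper value outside its range is refused whole. The fingers move at their own pace and stop on an object; the grip force is fixed at half the most. Time passes only in rows, so rows that do not move let the fingers close. It gives the time, the measured TCP pose, the force, the opening and the grip force at its end, in the units of the state.
- state(): the state, without advancing time (a new reading comes with each control period).
- read_camera(name): name is "side" or "top"; returns a dict with "frame" (480x640x3 uint8, blue, green, red), "mtx" (3x3 intrinsics, pixels), "k1" (the pictures are not rectified: a ray, as slopes to the right and down, at radius r is drawn at 1 + k1 r^2 times it, then the intrinsics apply), "R" (3x3) and "t" (3): a world point X has camera coordinates R X + t. Camera axes: x right, y down, z forward; pixel columns grow to the right and rows downward; lengths in mm; the calibration is good to about 2 mm. A picture is of the moment at which its call begins. There is no depth.
- job_done(): hands the job in; it is judged then, once.
Trained networks look in the newest picture that a camera, given by its name, has taken for a name from the list of things; names that differ only in an ending like _2 or _b are one class to them, and where a whole thing is asked for, a point or a joint stands for the part that bears it (a point fixed in the world has none). Each returns a list of dicts, best first, with "conf" (0 to 1); they miss things now and then, are a little off and sometimes report something else, mostly with a low value. They report only what shows in the picture. A call takes as long as a camera call. They do not tell look-alikes from the thing itself.
- look_for(query, camera): "xy" ([column, row] in pixels, amid what is visible of it).
The state is a dict: "t": time; "joints": joint angles; "qvel": joint speeds; "tau": joint torques, N m; "eef_pos": TCP position; "tcp_rot": TCP orientation; "ft_force": force on the tool from outside, world axes, zero at the start; "moment": the same for the moment, N m; "opening": opening from 0.0 (shut) to 1.0 (fully open); "grip_force": force on a finger pad.
Only numpy, scipy, OpenCV 4.12 (cv2) and the standard library are available. Lean on these libraries where they do the work, as an engineer would, in place of code of your own. Each camera call takes 0.05 s, during which the arm holds its last target. There are 200 camera calls.

### The job

Pick up the loose white ink cartridge by its fin and load it, nose first, into the one empty bay of the sloping three-bay rack: slide it up the lane under the hood and push it firmly but without ramming past the sprung side ball until it clicks and stays held by itself, then let go. The depth of the catch is set differently each time and is hard to see, so go by feel; leave the other things on the bench where they are.

Things in the scene. Friction and masses are not known exactly. Their poses are not given: they have to be found in the camera images.
- cartridge: The loose ink cartridge: white plastic block 140 long (x) x 50 wide (y) x 40 high (z) mm, about 0.28 kg, flat on the bench. Origin: centre of its underside. +x points to the nose (upright corners rounded, 5 mm); the fin stands at the other end, the tail. Each flank has a full-height notch 19 mm long, 5 mm deep, centred at x = -5 mm.
- fin (a point): Grip point in the upright grey fin on the cartridge's tail: the fin is 30 long (x) x 16 thick (y) x 40 high mm and stands on top of the body, 40 to 80 mm above the underside. This point is on the fin's mid-plane, 53 mm behind the cartridge's origin (x = -53 mm) and 62 mm above its underside. Pinch it across its 16 mm.
- bay_empty: The grey stand of the empty bay (68 mm wide), one of three alike on a dark base plate that stands still; the three are 95 mm apart and may be in any order. The two other bays already hold a cartridge, whose fin sticks out at the front. Origin: underside, below the lane's mouth, 12 mm above the bench. +x is the level direction in which the cartridge goes in.
- bay_empty_lane: Aluminium lane of the empty bay. Origin: middle of its floor at the mouth, 95 mm above the stand's underside. +x runs up the lane, 30 degrees above level; y across; z square to the floor (a gripper square to the lane leans 30 degrees). Slippery: short of the ball a loose cartridge can slide out. 53 mm wide between 48 mm high walls, which start 24 mm up; before them 30 mm walls flare to some 73 mm apart.
- hood_edge (a point): Middle of the lower front edge of the hood that covers the upper part of the lane, from 66 mm up the lane to its closed end: underside 48 mm and top 54 mm above the lane's floor. The nose goes under it; the fin stays in front of it.
- catch_zone (a point): Point on the +y wall of the lane, 50 mm up it and 18 mm above its floor. The sprung steel ball (radius 11 mm, standing 7 mm out of this wall) is centred within 8 mm of here along the lane, differing each time; the end stop for the nose is 76 mm beyond the ball. Clicked, the cartridge's origin is 46 to 65 mm up the lane and its tail sticks out of the mouth.
- catch (a joint): How far the sprung ball is pressed back into the wall, m: 0 when it stands fully out (empty lane, or clicked into the notch), about 0.003 to 0.005 while a flank rides over it. Passing it takes roughly 8 to 20 N up the lane; it then snaps into the notch.
- tape_roll: Roll of masking tape lying flat, 110 mm across, 26 mm high; bystander. Origin: centre of its underside.
- ink_tube_a: Ink tube lying on the bench between cartridge and rack, 140 mm long, 31 mm thick; bystander. Origin: under its middle, on the bench.
- ink_tube_b: Another ink tube, the same; bystander. Origin: under its middle.
- brayer: Hand roller with wooden handle, about 240 mm long, lying near the robot; bystander. Origin: under the middle of the roller.
- tub: Closed tub, 96 mm across, 120 mm high; bystander. Origin: centre of its underside.
Not all that is in view belongs to the job. What is shaped like the cartridge but pink is not meant.

How it is judged (in metres and radians):
On the way, in this order (a step that is already met when the one before it is completed fails the run):
1. the cartridge is lifted off the bench (height (world z) of cartridge above 0.04 m and x of cartridge in the frame of bay_empty_lane below 0 m), for 0.2 s.
2. the cartridge has gone up the lane past the ball until the ball has clicked into its notch (x of cartridge in the frame of bay_empty_lane above 0.042 m and z of cartridge in the frame of bay_empty_lane below 0.008 m and value of joint catch below 0.0025 m), for 0.2 s.
At the end, for the whole second after the job is handed in: The cartridge lies at rest in the empty bay's lane (origin 42 to 70 mm up the lane, within 5 mm of its middle line and floor, within 4 degrees of its direction) with the ball out in its notch (pressed in by less than 2.5 mm), held without the robot (x of cartridge in the frame of bay_empty_lane between 0.042 and 0.07 m and y of cartridge in the frame of bay_empty_lane between -0.005 and 0.005 m and z of cartridge in the frame of bay_empty_lane between -0.005 and 0.005 m and angle between the x axis of cartridge and the x axis of bay_empty_lane, either way round below 0.07 rad and value of joint catch below 0.0025 m and linear speed of cartridge below 0.01 m/s); the robot touches nothing.
It fails at once if the cartridge is rammed against the bay with more than 80 N (contact force between cartridge and bay_empty above 80 N).
It fails at once if a bystander (tape roll, ink tube, brayer or tub) is displaced by more than 40 mm (distance of any of tape_roll, ink_tube_a, ink_tube_b, brayer, tub from where it was at the start of the episode above 0.04 m).
It also fails if it takes over 64 s, if anything falls off the work surface, if the arm or the gripper's body presses on something with over 40 N, if the wrist force passes 120 N, or if a joint passes its speed limit or range.

## Working session

There is one attempt and no reset: what is moved stays moved. The work goes in short steps, Python scripts to look and compute and a tool call to move; the robot and the scene stay as the last step left them, time stands still between calls to the robot, and variables do not carry over. Pictures are saved under pics/ and viewed, at most 10 in all, crops included, and the job is handed in when it is done.

Besides the shell and the picture viewer there is one more tool, called after "Emit:" as name(argument=value, ...) on one line, values as JSON. jog_arm: Moves the arm, as the interface text tells. Its arguments: {"type":"object","properties":{"targets":{"type":"array","items":{"type":"object","properties":{"turn":{"type":"array","items":{"type":"number"}},"slide":{"type":"array","items":{"type":"number"}},"claw":{"type":"number"}}}}},"required":["targets"]}

```bash
mkdir -p pics; python3 - <<'E'
from cell import *
import cv2,numpy as np
for n in("side","top"):
    c=read_camera(n);cv2.imwrite(f"pics/{n}0.png",c["frame"])
    print(n,c["mtx"].tolist(),c["k1"],c["R"].round(4).tolist() if hasattr(c["R"],"round") else c["R"],c["t"])
    for q in("cartridge","fin","bay_empty","bay_empty_lane","hood_edge","tub","tape_roll","ink_tube_a","brayer"):
        print(q,[(np.round(d["xy"]).tolist(),round(d["conf"],2)) for d in look_for(q,n)][:5])
print(state())
E
```

```text
side [[462.3233880838386, 0.0, 309.5524832394026], [0.0, 462.3233880838386, 242.19280449588135], [0.0, 0.0, 1.0]] -0.10404138838011749 [[-0.7478, -0.6639, -0.0039], [-0.4954, 0.5618, -0.6626], [0.4421, -0.4935, -0.749]] [350.21255042 344.47138594 995.23462534]
cartridge [([490.0, 217.0], 0.91), ([314.0, 323.0], 0.76), ([237.0, 208.0], 0.62), ([376.0, 214.0], 0.59), ([267.0, 414.0], 0.3)]
fin [([490.0, 214.0], 0.87), ([316.0, 324.0], 0.67), ([377.0, 214.0], 0.58)]
bay_empty [([241.0, 216.0], 0.89)]
bay_empty_lane [([237.0, 211.0], 0.57)]
hood_edge [([236.0, 209.0], 0.85)]
tub [([161.0, 401.0], 0.69)]
tape_roll [([288.0, 205.0], 0.87)]
ink_tube_a [([339.0, 171.0], 0.77), ([330.0, 273.0], 0.6)]
brayer [([267.0, 412.0], 0.67)]
top [[557.4073004081334, 0.0, 312.19868490047713], [0.0, 557.4073004081334, 237.1612956700165], [0.0, 0.0, 1.0]] -0.10554849539023778 [[0.0082, -0.9999, 0.0076], [-0.9942, -0.0089, -0.1072], [0.1073, -0.0067, -0.9942]] [ -30.77235776  516.43171784 1668.51987436]
cartridge [([403.0, 249.0], 0.95), ([276.0, 283.0], 0.86), ([467.0, 317.0], 0.73), ([290.0, 176.0], 0.36
[... 381 characters left out ...]
9.0], 0.62)]
{'t': 1.0, 'joints': array([-1.39560520e+00,  4.90849652e-01,  1.55892330e+00, -1.04184955e-05,
        1.09174080e+00, -1.05617578e-01]), 'qvel': array([-1.18118466e-05,  6.06208778e-04,  2.14165319e-04, -6.43211152e-04,
       -1.00733218e-03, -1.56463571e-04]), 'tau': array([-1.52309265e-03, -6.12483001e+01, -2.58432037e+01,  6.92929910e-02,
        4.44453873e-02, -3.35390314e-05]), 'eef_pos': array([ 173.21572022, -600.51094405,  214.68419999]), 'tcp_rot': array([3.14151516e+00, 1.75134650e-05, 2.80813510e-01]), 'ft_force': array([-0.09170823, -0.19157718, -0.35488379]), 'moment': array([0.00566535, 0.0365192 , 0.01371664]), 'grip_force': 0.0, 'opening': 0.9985445020368316}
```

View pics/side0.png

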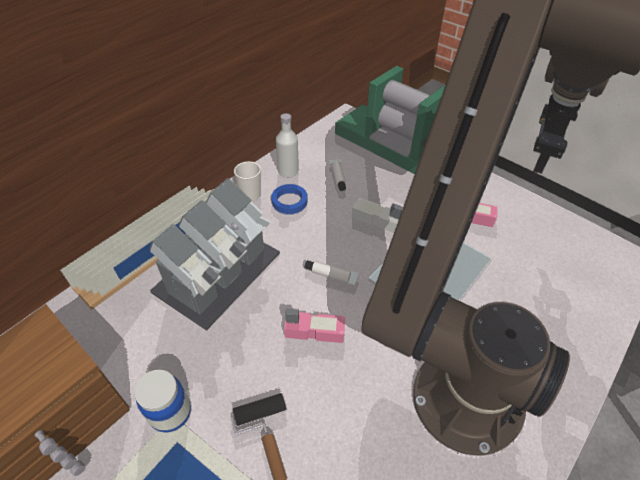

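View pics/top0.png

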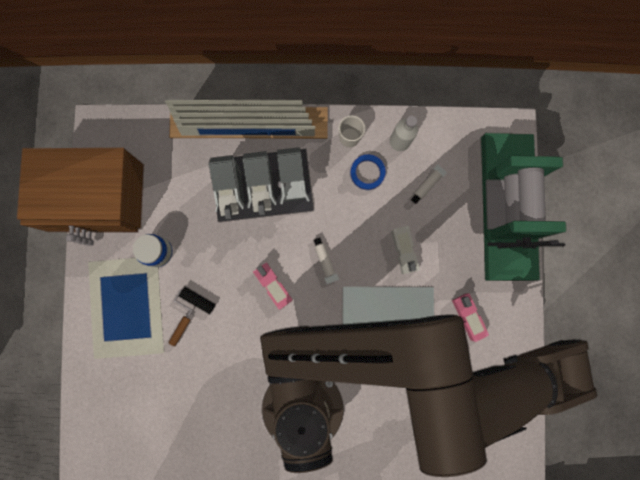

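White cartridge candidates: top (404,249) is white. The ones at (272,285) and (470,315) are pink, so they are decoys. The empty bay seems to be the right one at top (291,175), since no fin shows there. I'll confirm both in an enlarged crop.

```bash
python3 - <<'E'
import cv2,numpy as np
t=cv2.imread("pics/top0.png");s=cv2.imread("pics/side0.png")
def c(im,x,y,w,h,f=5):return cv2.resize(im[y:y+h,x:x+w],(400,300),interpolation=cv2.INTER_CUBIC)
o=np.vstack([np.hstack([c(t,364,218,80,60),c(t,205,140,120,90)]),np.hstack([c(s,340,185,80,60),c(s,150,175,140,105)])])
cv2.imwrite("pics/crop0.png",o)
E
```

```text
(no output)
```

View pics/crop0.png

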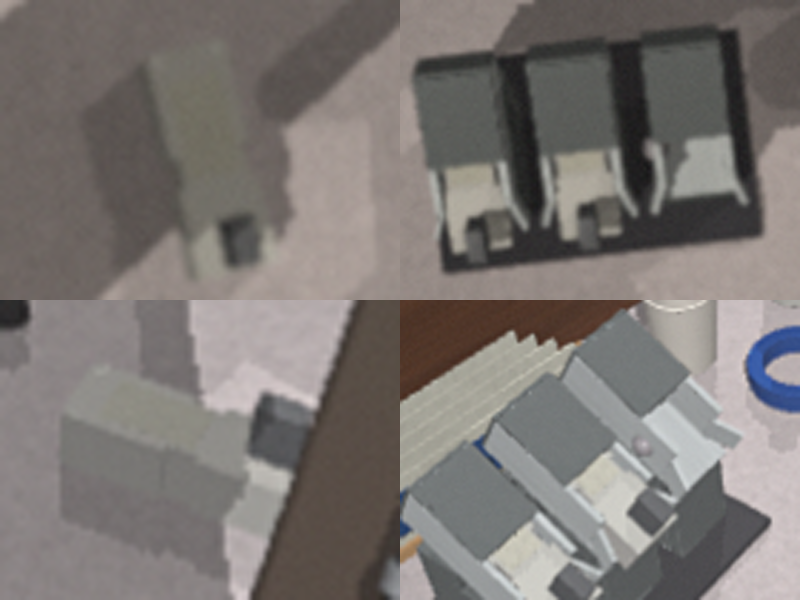

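Confirmed: the loose cartridge is white, with its nose away from the robot and its fin at top (412,266). The empty bay is the right one in the top view, with its lane floor at about (295,192) and the ball visible in the side view. I'll zoom in on the bay for corner points.

```bash
python3 - <<'E'
import cv2,numpy as np
t=cv2.imread("pics/top0.png");s=cv2.imread("pics/side0.png")
f=lambda im,x,y,w,h,W,H:cv2.resize(im[y:y+h,x:x+w],(W,H),interpolation=cv2.INTER_CUBIC)
o=np.hstack([f(t,270,145,50,75,400,600),f(s,200,175,80,120,400,600)])
cv2.imwrite("pics/crop1.png",cv2.convertScaleAbs(o,alpha=1.25))
E
```

```text
(no output)
```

View pics/crop1.png

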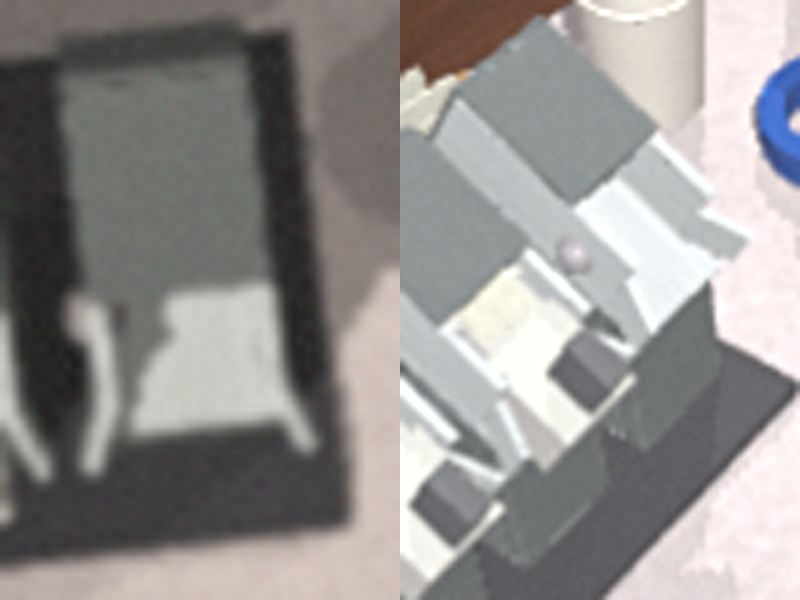

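The hood top corners, mouth floor edge, base plate and ball (seen from outside on the +y wall, side (234,226)) are all visible. I'll fit the poses from both views.

```bash
cat >h.py <<'E'
import numpy as np,cv2
from scipy.optimize import least_squares
from scipy.spatial.transform import Rotation as Ro
from cell import *
def proj(c,X):
    p=c["R"]@np.asarray(X,float)+c["t"];a=p[:2]/p[2];a=a*(1+c["k1"]*a@a)
    return (c["mtx"]@[*a,1])[:2]
LT=Ro.from_euler("y",-30,degrees=True).as_matrix()
E
python3 - <<'E'
from h import *
C={n:read_camera(n) for n in("side","top")}
# cartridge: (cam,pix,local)
n=67;h=23.5
P=[("top",(394,229),(68,24,40)),("top",(408.4,226.4),(68,-24,40)),("top",(403,273.6),(-70,25,40)),
("side",(352.4,207),(68,24,40)),("side",(360,198.6),(68,-24,40)),("side",(352.4,228),(68,24,0)),
("side",(392.4,204),(-40,8,80)),("side",(389.6,216.6),(-40,8,40)),
("top",(407.6,260.4),(-40,8,80)),("top",(415.6,260.4),(-40,-8,80))]
def f(v):
    R=Ro.from_euler("z",v[3]).as_matrix()
    return np.concatenate([proj(C[c],R@np.array(l)+v[:3])-p for c,p,l in P])
r=least_squares(f,[600,-170,0,.1],loss="soft_l1",x_scale=[100,100,100,1]);v=r.x
print("cart",v[:3].round(1),np.degrees(v[3]).round(2));print(f(v).reshape(-1,2).round(1).tolist())
R=Ro.from_euler("z",v[3]).as_matrix();print("fin",(R@[-53,0,62]+v[:3]).round(1))
T=lambda a,b:("top",(270+a/8,145+b/8));S=lambda a,b:("side",(200+(a-400)/5,175+b/5))
def g(v,full=False):
    x,y,z,yaw,W,L,F,b=v;R=Ro.from_euler("z",yaw).as_matrix();o=np.array([x,y,z])
    Q=[(*T(62,68),(L,W,54)),(*T(245,62),(L,-W,54)),(*T(78,295),(66,W,54)),(*T(270,283),(66,-W,54)),
    (*T(130,435),(0,F,0)),(*T(285,425),(0,-F,0)),
    (*S(458,92),(L,W,54)),(*S(543,17),(L,-W,54)),(*S(572,203),(66,W,54)),(*S(657,133),(66,-W,54)),
    (*S(640,335),(0,F,0)),(*S(715,262),(0,-F,0)),(*S(572,253),(b,33,18))]
    e=[proj(C[c],R@LT@np.array(l)+o)-p for c,p,l in Q]
    return np.array(e) if full else np.concatenate(e)
r=least_squares(g,[800,60,107,0,34,180,30,50],loss="soft_l1",x_scale=[100,100,100,1,30,100,30,50]);v=r.x
print("lane",v.round(2),"yaw",np.degrees(v[3]).round(2));print(g(v,1).round(1).tolist())
E
```

```text
cart [ 481.5 -312.6   -5.5] 13.25
[[-0.5, 0.3], [0.3, -0.5], [0.8, -0.0], [0.5, 0.6], [-0.3, -0.9], [-0.4, -10.8], [-1.1, 2.6], [-0.1, 0.0], [1.7, 1.4], [-1.1, 0.2]]
fin [ 429.9 -324.8   56.5]
lane [6.2705e+02 2.7820e+01 1.0177e+02 1.2000e-01 3.1920e+01 1.4594e+02
 3.0220e+01 5.3260e+01] yaw 6.97
[[-0.1, 1.4], [0.2, -0.4], [1.3, 0.6], [-0.0, -0.4], [-2.2, -1.3], [-1.1, -2.4], [-0.3, -0.6], [0.2, 0.0], [0.5, 0.2], [0.3, -0.8], [0.3, 0.5], [0.2, 0.7], [-0.0, 0.0]]
```

```bash
python3 - <<'E'
from h import *
C={n:read_camera(n) for n in("side","top")}
P=[("top",(394,229),(68,24,40)),("top",(408.4,226.4),(68,-24,40)),("top",(403,273.6),(-70,25,40)),
("side",(352.4,207),(68,24,40)),("side",(360,198.6),(68,-24,40)),
("side",(392.4,204),(-40,8,80)),("side",(389.6,216.6),(-40,8,40)),
("top",(407.6,260.4),(-40,8,80)),("top",(415.6,260.4),(-40,-8,80))]
T=lambda a,b:("top",(270+a/8,145+b/8));S=lambda a,b:("side",(200+(a-400)/5,175+b/5))
for cams in(("top","side"),("top",),("side",)):
    p=[q for q in P if q[0] in cams]
    def f(v):
        R=Ro.from_euler("z",v[2]).as_matrix()
        return np.concatenate([proj(C[c],R@np.array(l)+[v[0],v[1],0])-q for c,q,l in p])
    v=least_squares(f,[500,-300,.2],loss="soft_l1",x_scale=[100,100,1]).x
    R=Ro.from_euler("z",v[2]).as_matrix()
    print(cams,"cart",v[:2].round(1),np.degrees(v[2]).round(2),"fin",(R@[-53,0,62]+[v[0],v[1],0]).round(1))
    def g(v):
        x,y,yaw,L=v;W=32;F=30;R=Ro.from_euler("z",yaw).as_matrix();o=np.array([x,y,107])
        Q=[(*T(62,68),(L,W,54)),(*T(245,62),(L,-W,54)),(*T(78,295),(66,W,54)),(*T(270,283),(66,-W,54)),
        (*S(458,92),(L,W,54)),(*S(543,17),(L,-W,54)),(*S(572,203),(66,W,54)),(*S(657,133),(66,-W,54)),
        (*S(640,335),(0,F,0)),(*S(715,262),(0,-F,0))]
        return np.concatenate([proj(C[c],R@LT@np.array(l)+o)-q for c,q,l in Q if c in cams])
    r=least_squares(g,[630,30,.12,146],loss="soft_l1",x_scale=[100,100,1,100]);v=r.x
    print("lane",v[:2].round(1),np.degrees(v[2]).round(2),v[3].round(1),r.cost.round(2))
E
```

```text
('top', 'side') cart [ 480.9 -310.7] 12.91 fin [ 429.2 -322.6   62. ]
lane [625.4  30.4] 6.19 144.6 3.93
('top',) cart [ 481.7 -310.8] 12.19 fin [ 429.9 -322.    62. ]
lane [626.1  31.5] 4.45 146.6 0.59
('side',) cart [ 479.3 -310. ] 14.46 fin [ 428.  -323.2   62. ]
lane [624.3  30.7] 7.4 143.6 0.83
```

Emit:
jog_arm(targets=[{"turn":[0,0,-0.6],"slide":[37,40,-3],"claw":100},{"turn":[0,0,-0.6],"slide":[37,40,-3],"claw":100},{"turn":[0,0,-0.6],"slide":[37,40,-3],"claw":100},{"turn":[0,0,-0.6],"slide":[37,40,-3],"claw":100},{"turn":[0,0,-0.6],"slide":[37,40,-3],"claw":100}])

```text
t: 1.82
eef_pos: [359.3, -399.2, 199.8]
tcp_rot: [3.141, -0.0, 0.228]
ft_force: [-0.7, -0.6, 0.4]
opening: 1.0
grip_force: 0.0
```

Emit:
jog_arm(targets=[{"turn":[0,0,0],"slide":[36,39,-15],"claw":100},{"turn":[0,0,0],"slide":[35,39,-15],"claw":100},{"turn":[0,0,0],"slide":[0,0,-30],"claw":100},{"turn":[0,0,0],"slide":[0,0,0],"claw":100}])

```text
t: 2.33
eef_pos: [428.9, -321.6, 138.4]
tcp_rot: [-3.139, 0.002, 0.23]
ft_force: [-0.6, -0.3, -0.3]
opening: 1.0
grip_force: 0.0
```

```bash
python3 - <<'E'
from h import *
o=[]
for n,(x,y) in(("top",(404,250)),("side",(385,205))):
    c=read_camera(n);p=c["frame"].copy()
    q=proj(c,[429,-322.5,62]).round(1);print(n,q)
    o.append(cv2.resize(p[y-45:y+45,x-30:x+30],(400,600),interpolation=cv2.INTER_CUBIC))
cv2.imwrite("pics/g1.png",np.hstack(o));print(state()["eef_pos"])
E
```

```text
top [411.4 266.1]
side [395.9 210.2]
[ 429.22593468 -323.02961413  140.28484546]
```

View pics/g1.png

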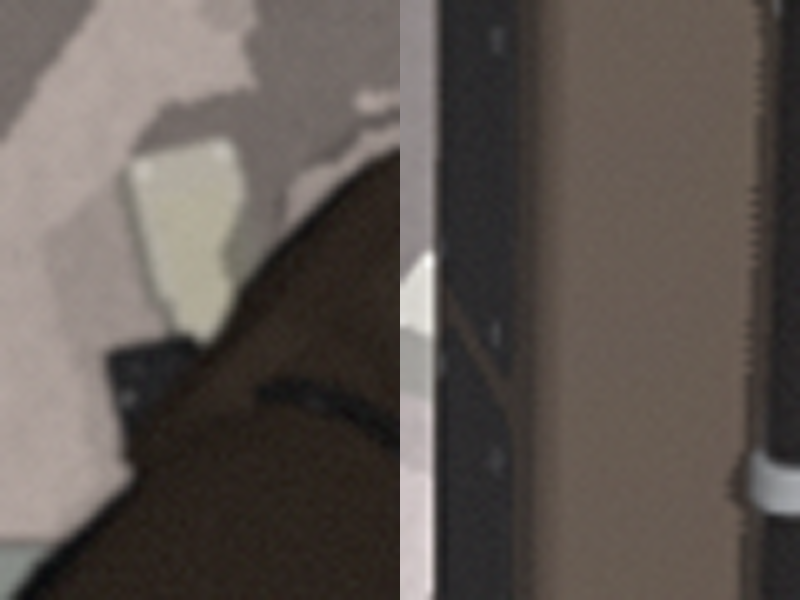

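The fin is now hidden behind the arm. The nose corners are still at about top (394,228) and (408,226), as measured. I'll go down and watch the force.

Emit:
jog_arm(targets=[{"turn":[0,0,0],"slide":[0,0,-30],"claw":100},{"turn":[0,0,0],"slide":[0,0,-30],"claw":100},{"turn":[0,0,0],"slide":[0,0,-20],"claw":100},{"turn":[0,0,0],"slide":[0,0,-13],"claw":100},{"turn":[0,0,0],"slide":[0,0,0],"claw":100}])

```text
t: 3.05
eef_pos: [429.1, -323.0, 46.8]
tcp_rot: [-3.142, 0.0, 0.228]
ft_force: [-0.4, 0.4, -0.4]
opening: 1.001
grip_force: 0.0
```

Emit:
jog_arm(targets=[{"turn":[0,0,0],"slide":[0,0,0],"claw":12},{"turn":[0,0,0],"slide":[0,0,0],"claw":0},{"turn":[0,0,0],"slide":[0,0,0],"claw":0},{"turn":[0,0,0],"slide":[0,0,0],"claw":0},{"turn":[0,0,0],"slide":[0,0,0],"claw":0}])

```text
t: 3.68
eef_pos: [429.2, -322.5, 46.7]
tcp_rot: [3.141, 0.0, 0.228]
ft_force: [-0.4, -0.1, 0.2]
opening: 0.534
grip_force: 0.0
```

Emit:
jog_arm(targets=[{"turn":[0,0,0],"slide":[0,0,0],"claw":0},{"turn":[0,0,0],"slide":[0,0,0],"claw":0},{"turn":[0,0,0],"slide":[0,0,0],"claw":0},{"turn":[0,0,0],"slide":[0,0,0],"claw":0},{"turn":[0,0,0],"slide":[0,0,0],"claw":0}])

```text
t: 4.3
eef_pos: [429.2, -322.5, 46.6]
tcp_rot: [3.142, 0.0, 0.228]
ft_force: [0.6, 0.6, 0.1]
opening: 0.166
grip_force: 30.0
```

Emit:
jog_arm(targets=[{"turn":[0,0,0],"slide":[0,0,0],"claw":0},{"turn":[0,0,0],"slide":[0,0,0],"claw":0}])

```text
t: 4.55
eef_pos: [429.2, -322.5, 46.6]
tcp_rot: [3.142, 0.0, 0.228]
ft_force: [-0.0, 0.6, -0.7]
opening: 0.165
grip_force: 30.0
```

Gripped: 15.7 mm opening, 30 N. Lifting.

Emit:
jog_arm(targets=[{"turn":[0,0,0],"slide":[0,0,15],"claw":0},{"turn":[0,0,0],"slide":[0,0,25],"claw":0},{"turn":[0,0,0],"slide":[0,0,35],"claw":0},{"turn":[0,0,0],"slide":[0,0,35],"claw":0},{"turn":[0,0,0],"slide":[0,0,25],"claw":0}])

```text
t: 5.18
eef_pos: [429.2, -322.5, 184.1]
tcp_rot: [3.14, -0.001, 0.228]
ft_force: [0.5, 0.6, -3.3]
opening: 0.167
grip_force: 30.0
```

Emit:
jog_arm(targets=[{"turn":[0,0,-2],"slide":[5,20,10],"claw":0},{"turn":[0,0,-2],"slide":[10,40,0],"claw":0},{"turn":[0,0,-2.8],"slide":[10,50,0],"claw":0},{"turn":[0.5,-5,0],"slide":[5,50,0],"claw":0},{"turn":[0.6,-5,0],"slide":[5,50,0],"claw":0}])

```text
t: 5.8
eef_pos: [464.1, -110.8, 192.5]
tcp_rot: [3.142, -0.179, 0.11]
ft_force: [0.9, 0.6, -1.8]
opening: 0.166
grip_force: 30.0
```

Emit:
jog_arm(targets=[{"turn":[0.6,-5,0],"slide":[5,45,0],"claw":0},{"turn":[0.5,-5,0],"slide":[3,40,0],"claw":0},{"turn":[0.5,-5,0],"slide":[3,30,0],"claw":0},{"turn":[0.6,-5,0],"slide":[0,11,0],"claw":0},{"turn":[0,0,0],"slide":[0,0,0],"claw":0}])

```text
t: 6.42
eef_pos: [474.7, 13.9, 192.0]
tcp_rot: [-3.137, -0.516, 0.111]
ft_force: [-0.2, -0.3, -2.8]
opening: 0.165
grip_force: 30.0
```

```bash
cat >>h.py <<'E'
def snap(name,boxes,marks=True,al=1.3):
    o=[];s=None
    for n,(x,y,w,h) in boxes:
        c=read_camera(n);s=state();f=cv2.resize(cv2.convertScaleAbs(c["frame"],alpha=al)[y:y+h,x:x+w],(400,600),interpolation=cv2.INTER_CUBIC)
        R=Ro.from_euler("xyz",s["tcp_rot"]).as_matrix()@np.diag([1,-1,-1])
        if marks:
          for l in((70,25,40),(70,-25,40),(70,25,0),(-70,25,40),(-40,8,80)):
            q=(proj(c,s["eef_pos"]+R@(np.array(l)-[-53,0,46.6]))-[x,y])*[400/w,600/h]
            cv2.circle(f,tuple(int(i) for i in q),3,(0,0,255),1)
        RL=Ro.from_euler("z",6.3,degrees=True).as_matrix()@LT
        for l in((66,32,54),(66,-32,54),(0,30,0),(0,-30,0),(24,26.5,48)):
            q=(proj(c,RL@np.array(l)+[625.5,30.5,107])-[x,y])*[400/w,600/h]
            cv2.circle(f,tuple(int(i) for i in q),3,(255,0,0),1)
        o.append(f)
    cv2.imwrite(f"pics/{name}.png",np.hstack(o));print(s["eef_pos"].round(1),s["tcp_rot"].round(3),s["ft_force"].round(1),s["t"])
E
python3 - <<'E'
from h import *
snap("a1",(("top",(255,145,70,105)),("side",(205,165,100,150))))
E
```

```text
[475.9  12.8 192.4] [-3.139 -0.516  0.111] [ 1.   0.  -1.9] 6.525
```

View pics/a1.png

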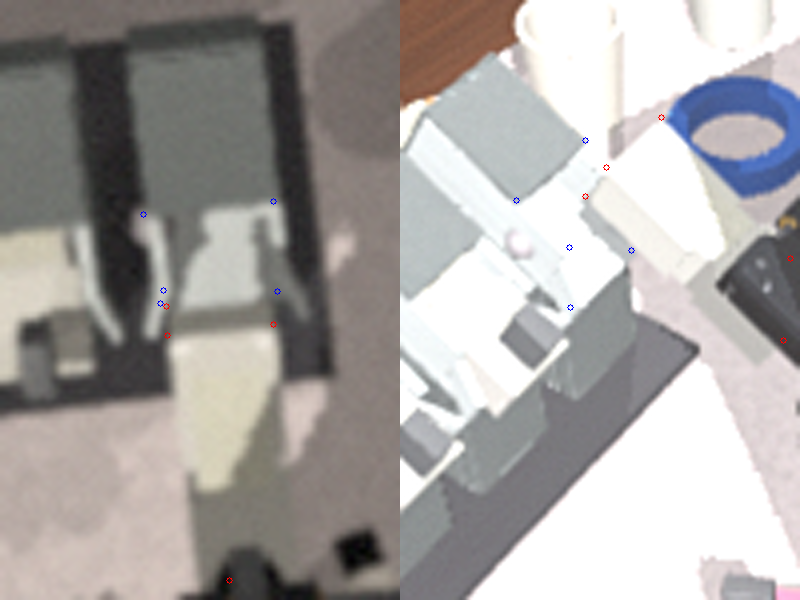

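The cartridge is at top nose corners (172,335) and (275,330), level with the lane and close to the predicted marks. The rack corners show the same small offset, so the relative alignment is good. Lowering into the flare.

Emit:
jog_arm(targets=[{"turn":[0,0,0],"slide":[7,1,-24],"claw":0},{"turn":[0,0,0],"slide":[7,1,-24],"claw":0},{"turn":[0,0,0],"slide":[7,1,-24],"claw":0},{"turn":[0,0,0],"slide":[6,1,-22],"claw":0},{"turn":[0,0,0],"slide":[0,0,0],"claw":0}])

```text
t: 7.15
eef_pos: [497.8, 18.5, 123.2]
tcp_rot: [-3.127, -0.522, 0.11]
ft_force: [0.6, 1.0, -3.0]
opening: 0.163
grip_force: 30.0
```

```bash
cat >>h.py <<'E'
def lane(s=None,yaw=6.3):
    s=s or state();RL=Ro.from_euler("z",yaw,degrees=True).as_matrix()@LT
    R=Ro.from_euler("xyz",s["tcp_rot"]).as_matrix()@np.diag([1,-1,-1])
    o=s["eef_pos"]+R@np.array([53,0,-46.6])
    print("cart in lane",(RL.T@(o-[625.5,30.5,107])).round(1),"F lane",(RL.T@s["ft_force"]).round(1),"angles",Ro.from_matrix(RL.T@R).as_euler("xyz",degrees=True).round(1))
E
python3 - <<'E'
from h import *
snap("a2",(("top",(265,150,60,90)),("side",(210,170,80,120))));lane()
E
```

```text
[497.5  18.6 124. ] [-3.128 -0.523  0.111] [-0.8 -0.9 -1.9] 7.25
cart in lane [-49.9   2.9  32.4] F lane [-1.7 -0.8 -1.2] angles [0.8 0.  0. ]
```

View pics/a2.png

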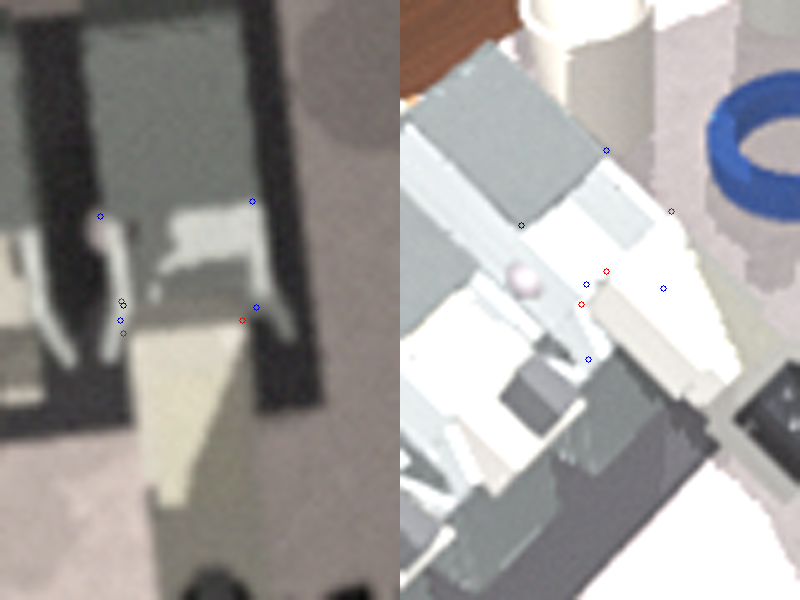

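```bash
python3 - <<'E'
from h import *
s=state();print(s["joints"].round(3),s["moment"].round(2),s["tcp_rot"])
E
```

```text
[-0.183  0.363  2.306  1.749  0.161 -0.437] [-0.07  0.65 -0.05] [-3.12778781 -0.5228507   0.11053183]
```

The arm is passing near the wrist singularity (joint 5 is 0.16), so it lagged. I'll take small slow steps.

Emit:
jog_arm(targets=[{"turn":[0,0,0],"slide":[0,0,-4],"claw":0},{"turn":[0,0,0],"slide":[0,0,-4],"claw":0},{"turn":[0,0,0],"slide":[0,0,-4],"claw":0},{"turn":[0,0,0],"slide":[0,0,0],"claw":0},{"turn":[0,0,0],"slide":[0,0,0],"claw":0}])

```text
t: 7.88
eef_pos: [497.2, 18.8, 112.2]
tcp_rot: [-3.128, -0.523, 0.111]
ft_force: [-0.5, 0.5, -1.7]
opening: 0.165
grip_force: 30.0
```

```bash
python3 - <<'E'
from h import *
s=state();print(s["joints"].round(4),s["eef_pos"].round(1),s["tcp_rot"].round(4));lane(s)
E
```

```text
[-0.1823  0.3917  2.3189  1.9867  0.1725 -0.6776] [497.2  18.8 112.2] [-3.1283 -0.5233  0.1107]
cart in lane [-56.    3.1  22.3] F lane [-1.2  0.6 -1.2] angles [0.8 0.  0. ]
```

Emit:
jog_arm(targets=[{"turn":[-0.4,0,-0.2],"slide":[2,-0.5,-3.5],"claw":0},{"turn":[-0.3,0,-0.2],"slide":[2,-0.5,-3.5],"claw":0},{"turn":[0,0,0],"slide":[2,0,-3.5],"claw":0},{"turn":[0,0,0],"slide":[2,0,-3.5],"claw":0},{"turn":[0,0,0],"slide":[0,0,0],"claw":0}])

```text
t: 8.5
eef_pos: [505.1, 17.8, 97.7]
tcp_rot: [3.141, -0.521, 0.111]
ft_force: [0.1, 0.0, -2.0]
opening: 0.169
grip_force: 30.0
```

```bash
python3 - <<'E'
from h import *
snap("a3",(("top",(270,160,50,75)),("side",(220,180,70,105))),al=1.1);lane();print(state()["joints"].round(3))
E
```

```text
[505.   17.8  97.9] [ 3.141 -0.521  0.111] [-0.3 -0.6 -1.9] 8.6
cart in lane [-56.6   0.7   6. ] F lane [-1.2 -0.6 -1.5] angles [-0.   0.1  0. ]
[-0.171  0.432  2.314  2.235  0.176 -0.917]
```

View pics/a3.png

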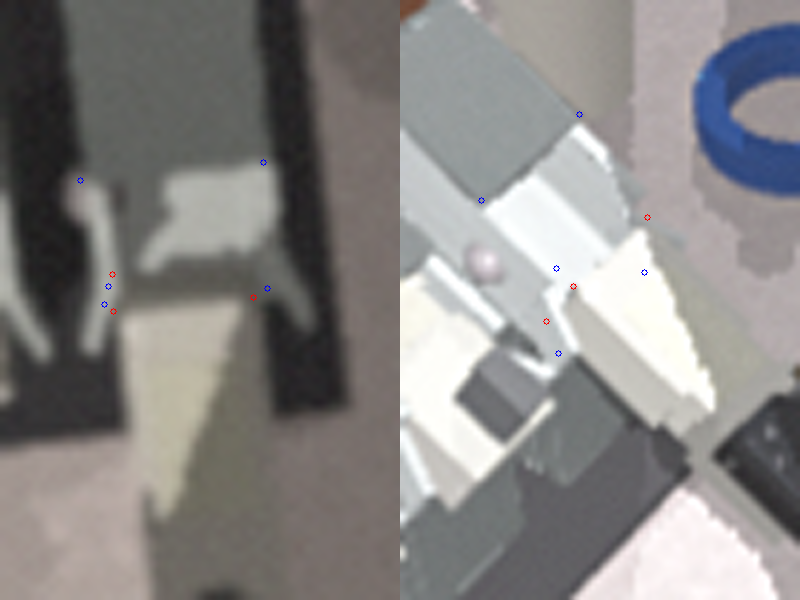

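The nose sits between the flare tips (90,352) and (307,330), about 1 mm too far towards +y. Nothing touches yet. Starting up the lane by feel.

Emit:
jog_arm(targets=[{"turn":[0,0,0],"slide":[4.6,0,2],"claw":0},{"turn":[0,0,0],"slide":[4.6,0,2],"claw":0},{"turn":[0,0,0],"slide":[4.6,0.5,2],"claw":0},{"turn":[0,0,0],"slide":[4.5,0.5,2.3],"claw":0},{"turn":[0,0,0],"slide":[0,0,0],"claw":0}])

```text
t: 9.22
eef_pos: [523.5, 18.8, 106.3]
tcp_rot: [3.141, -0.522, 0.111]
ft_force: [0.7, -0.4, -1.7]
opening: 0.167
grip_force: 30.0
```

```bash
python3 - <<'E'
from h import *
lane();print(state()["joints"].round(3),state()["moment"].round(2))
E
```

```text
cart in lane [-36.3  -0.4   4. ] F lane [-0.3 -0.5 -1.8] angles [-0.   0.1  0. ]
[-0.16   0.427  2.264  1.968  0.144 -0.637] [-0.09  0.63 -0.09]
```

Emit:
jog_arm(targets=[{"turn":[0,0,0],"slide":[0.5,0,-0.9],"claw":0},{"turn":[0,0,0],"slide":[0.5,0,-0.9],"claw":0},{"turn":[0,0,0],"slide":[0,0,0],"claw":0}])

```text
t: 9.6
eef_pos: [524.1, 18.8, 103.9]
tcp_rot: [3.141, -0.521, 0.11]
ft_force: [0.1, 0.5, -2.6]
opening: 0.168
grip_force: 30.0
```

Emit:
jog_arm(targets=[{"turn":[0,0,0],"slide":[0.5,0.1,-0.9],"claw":0},{"turn":[0,0,0],"slide":[0,0,0],"claw":0}])

```text
t: 9.85
eef_pos: [524.8, 18.9, 103.1]
tcp_rot: [3.141, -0.521, 0.111]
ft_force: [0.0, -0.2, -2.8]
opening: 0.169
grip_force: 30.0
```

Emit:
jog_arm(targets=[{"turn":[0,0,0],"slide":[0.5,0.1,-0.9],"claw":0},{"turn":[0,0,0],"slide":[0,0,0],"claw":0}])

```text
t: 10.1
eef_pos: [525.3, 19.0, 102.4]
tcp_rot: [3.141, -0.521, 0.11]
ft_force: [-1.6, -1.6, 0.3]
opening: 0.166
grip_force: 30.0
```

The floor is touched at model z≈0, which matches the measured height. Pushing up the lane.

Emit:
jog_arm(targets=[{"turn":[0,0,0],"slide":[2.2,0.3,2.1],"claw":0},{"turn":[0,0,0],"slide":[2.6,0.3,1.5],"claw":0},{"turn":[0,0,0],"slide":[2.6,0.3,1.5],"claw":0},{"turn":[0,0,0],"slide":[0,0,0],"claw":0}])

```text
t: 10.6
eef_pos: [532.7, 19.9, 107.4]
tcp_rot: [3.141, -0.521, 0.111]
ft_force: [-0.1, 0.1, -1.8]
opening: 0.167
grip_force: 30.0
```

Emit:
jog_arm(targets=[{"turn":[0,0,0],"slide":[2.6,0.3,1.5],"claw":0},{"turn":[0,0,0],"slide":[2.6,0.3,1.5],"claw":0},{"turn":[0,0,0],"slide":[0,0,0],"claw":0}])

```text
t: 10.98
eef_pos: [536.8, 19.8, 109.8]
tcp_rot: [3.14, -0.519, 0.108]
ft_force: [-5.1, -5.2, -2.3]
opening: 0.168
grip_force: 30.1
```

```bash
python3 - <<'E'
from h import *
lane();print(state()["joints"].round(3),state()["moment"].round(2))
E
```

```text
cart in lane [-23.2  -1.1   0.2] F lane [-6.  -4.6  0.8] angles [-0.1  0.3 -0.1]
[-0.151  0.43   2.229  1.744  0.128 -0.401] [-0.66  1.28 -0.97]
```

Ball contact: −6 N along the lane, −4.6 N sideways. Pushing on.

Emit:
jog_arm(targets=[{"turn":[0,0,0],"slide":[1.7,0.2,1],"claw":0},{"turn":[0,0,0],"slide":[1.7,0.2,1],"claw":0},{"turn":[0,0,0],"slide":[0,0,0],"claw":0}])

```text
t: 11.35
eef_pos: [540.5, 20.2, 111.9]
tcp_rot: [3.141, -0.519, 0.108]
ft_force: [-3.4, -4.0, -2.2]
opening: 0.163
grip_force: 30.1
```

Emit:
jog_arm(targets=[{"turn":[0,0,0],"slide":[1.7,0.2,1],"claw":0},{"turn":[0,0,0],"slide":[1.7,0.2,1],"claw":0},{"turn":[0,0,0],"slide":[0,0,0],"claw":0}])

```text
t: 11.72
eef_pos: [544.4, 20.7, 114.1]
tcp_rot: [3.141, -0.52, 0.109]
ft_force: [-0.8, -4.7, -2.7]
opening: 0.169
grip_force: 30.1
```

```bash
python3 - <<'E'
from h import *
lane();print(state()["joints"].round(3),state()["moment"].round(2))
E
```

```text
cart in lane [-14.3  -1.    0.3] F lane [-2.5 -4.6 -1.7] angles [-0.1  0.2 -0.1]
[-0.146  0.428  2.209  1.583  0.125 -0.234] [-0.56  0.91 -0.98]
```

Emit:
jog_arm(targets=[{"turn":[0,0,0],"slide":[3.4,0.4,2],"claw":0},{"turn":[0,0,0],"slide":[3.4,0.4,2],"claw":0},{"turn":[0,0,0],"slide":[3.4,0.4,2],"claw":0},{"turn":[0,0,0],"slide":[3.4,0.4,2],"claw":0},{"turn":[0,0,0],"slide":[3.4,0.4,2],"claw":0}])

```text
t: 12.35
eef_pos: [561.2, 22.6, 124.0]
tcp_rot: [3.14, -0.52, 0.109]
ft_force: [-2.5, -7.4, -3.5]
opening: 0.171
grip_force: 30.1
```

Emit:
jog_arm(targets=[{"turn":[0,0,0],"slide":[3.4,0.4,2],"claw":0},{"turn":[0,0,0],"slide":[3.4,0.4,2],"claw":0},{"turn":[0,0,0],"slide":[3.4,0.4,2],"claw":0},{"turn":[0,0,0],"slide":[3.4,0.4,2],"claw":0},{"turn":[0,0,0],"slide":[0,0,0],"claw":0}])

```text
t: 12.98
eef_pos: [575.8, 24.1, 132.6]
tcp_rot: [3.14, -0.522, 0.109]
ft_force: [1.6, -7.1, -2.8]
opening: 0.17
grip_force: 30.0
```

```bash
python3 - <<'E'
from h import *
lane();print(state()["joints"].round(3),state()["moment"].round(2))
E
```

```text
cart in lane [22.3 -1.   0.5] F lane [-0.7 -7.2 -2.8] angles [-0.1  0.1 -0. ]
[-0.128  0.422  2.121  0.923  0.146  0.447] [-0.95  0.32 -1.1 ]
```

Emit:
jog_arm(targets=[{"turn":[0,0,0],"slide":[3.4,0.4,2],"claw":0},{"turn":[0,0,0],"slide":[3.4,0.4,2],"claw":0},{"turn":[0,0,0],"slide":[3.4,0.4,2],"claw":0},{"turn":[0,0,0],"slide":[3.4,0.4,2],"claw":0},{"turn":[0,0,0],"slide":[0,0,0],"claw":0}])

```text
t: 13.6
eef_pos: [589.5, 25.7, 140.6]
tcp_rot: [3.14, -0.522, 0.11]
ft_force: [3.3, -7.5, -1.7]
opening: 0.17
grip_force: 30.0
```

Emit:
jog_arm(targets=[{"turn":[0,0,0],"slide":[1.7,0.2,1],"claw":0},{"turn":[0,0,0],"slide":[1.7,0.2,1],"claw":0},{"turn":[0,0,0],"slide":[0,0,0],"claw":0}])

```text
t: 13.98
eef_pos: [592.5, 26.1, 142.3]
tcp_rot: [3.14, -0.521, 0.11]
ft_force: [0.5, -8.1, -3.1]
opening: 0.166
grip_force: 30.0
```

Emit:
jog_arm(targets=[{"turn":[0,0,0],"slide":[1.7,0.2,1],"claw":0},{"turn":[0,0,0],"slide":[0,0,0],"claw":0}])

```text
t: 14.22
eef_pos: [594.4, 26.3, 143.4]
tcp_rot: [3.14, -0.522, 0.11]
ft_force: [2.0, -6.7, -3.2]
opening: 0.17
grip_force: 30.0
```

Emit:
jog_arm(targets=[{"turn":[0,0,0],"slide":[1.7,0.2,1],"claw":0},{"turn":[0,0,0],"slide":[0,0,0],"claw":0}])

```text
t: 14.48
eef_pos: [596.5, 26.5, 144.7]
tcp_rot: [3.14, -0.523, 0.11]
ft_force: [4.3, -5.9, -1.7]
opening: 0.166
grip_force: 30.0
```

```bash
python3 - <<'E'
from h import *
lane();print(state()["joints"].round(3),state()["moment"].round(2))
E
```

```text
cart in lane [46.4 -0.9  0.7] F lane [ 2.3 -6.4 -3.3] angles [-0.1  0.1 -0. ]
[-0.117  0.422  2.063  0.657  0.182  0.725] [-1.13  0.02 -0.97]
```

Emit:
jog_arm(targets=[{"turn":[0,0,0],"slide":[1.3,0.1,0.7],"claw":0},{"turn":[0,0,0],"slide":[0,0,0],"claw":0}])

```text
t: 14.72
eef_pos: [598.0, 26.6, 145.6]
tcp_rot: [3.14, -0.523, 0.11]
ft_force: [5.1, -5.5, -2.7]
opening: 0.166
grip_force: 30.0
```

Emit:
jog_arm(targets=[{"turn":[0,0,0],"slide":[1.3,0.2,0.8],"claw":0},{"turn":[0,0,0],"slide":[0,0,0],"claw":0}])

```text
t: 14.98
eef_pos: [599.7, 26.8, 146.8]
tcp_rot: [3.14, -0.524, 0.11]
ft_force: [7.1, -4.8, -1.8]
opening: 0.163
grip_force: 30.0
```

Emit:
jog_arm(targets=[{"turn":[0,0,0],"slide":[1.3,0.1,0.7],"claw":0},{"turn":[0,0,0],"slide":[0,0,0],"claw":0}])

```text
t: 15.22
eef_pos: [601.4, 27.0, 147.8]
tcp_rot: [3.139, -0.525, 0.11]
ft_force: [8.1, -3.6, -1.0]
opening: 0.168
grip_force: 30.0
```

Emit:
jog_arm(targets=[{"turn":[0,0,0],"slide":[1.3,0.2,0.8],"claw":0},{"turn":[0,0,0],"slide":[0,0,0],"claw":0}])

```text
t: 15.48
eef_pos: [602.1, 27.3, 148.2]
tcp_rot: [3.14, -0.524, 0.11]
ft_force: [4.9, -5.1, -0.5]
opening: 0.168
grip_force: 30.0
```

```bash
python3 - <<'E'
from h import *
lane();print(state()["moment"].round(2))
E
```

```text
cart in lane [53.2 -0.7  0.9] F lane [ 3.5 -5.6 -2.6] angles [-0.1 -0.  -0. ]
[-0.85 -0.36 -0.86]
```

The ball pulls the cartridge inward (lane force +7 falling to +3.5), so it is dropping into the notch. A few more fine steps to reach the balance point.

Emit:
jog_arm(targets=[{"turn":[0,0,0],"slide":[0.9,0.1,0.5],"claw":0},{"turn":[0,0,0],"slide":[0,0,0],"claw":0}])

```text
t: 15.72
eef_pos: [602.5, 27.4, 148.3]
tcp_rot: [3.14, -0.523, 0.11]
ft_force: [3.0, -6.5, -1.0]
opening: 0.17
grip_force: 30.0
```

Emit:
jog_arm(targets=[{"turn":[0,0,0],"slide":[0.9,0.1,0.5],"claw":0},{"turn":[0,0,0],"slide":[0,0,0],"claw":0}])

```text
t: 15.98
eef_pos: [603.0, 27.5, 148.5]
tcp_rot: [3.141, -0.522, 0.11]
ft_force: [1.9, -6.9, -3.5]
opening: 0.166
grip_force: 30.0
```

Emit:
jog_arm(targets=[{"turn":[0,0,0],"slide":[0.9,0.1,0.5],"claw":0},{"turn":[0,0,0],"slide":[0,0,0],"claw":0}])

```text
t: 16.23
eef_pos: [603.7, 27.6, 148.8]
tcp_rot: [3.141, -0.521, 0.11]
ft_force: [0.5, -6.4, -3.2]
opening: 0.165
grip_force: 30.0
```

Emit:
jog_arm(targets=[{"turn":[0,0,0],"slide":[0.9,0.1,0.5],"claw":0},{"turn":[0,0,0],"slide":[0,0,0],"claw":0}])

```text
t: 16.48
eef_pos: [604.3, 27.8, 149.1]
tcp_rot: [3.141, -0.52, 0.11]
ft_force: [-0.5, -7.5, -2.9]
opening: 0.166
grip_force: 30.0
```

```bash
python3 - <<'E'
from h import *
lane();print(state()["moment"].round(2))
E
```

```text
cart in lane [55.3 -0.4  0.4] F lane [-2.6 -7.4 -1.8] angles [-0.   0.2 -0. ]
[-1.31  0.82 -1.09]
```

Emit:
jog_arm(targets=[{"turn":[0,0,0],"slide":[0.9,-0.2,0.5],"claw":0},{"turn":[0,0,0],"slide":[0,0,0],"claw":0}])

```text
t: 16.73
eef_pos: [604.6, 27.7, 149.2]
tcp_rot: [3.141, -0.519, 0.11]
ft_force: [-3.1, -8.0, -3.9]
opening: 0.171
grip_force: 30.0
```

Emit:
jog_arm(targets=[{"turn":[0,0,0],"slide":[0.9,-0.2,0.5],"claw":0},{"turn":[0,0,0],"slide":[0,0,0],"claw":0}])

```text
t: 16.98
eef_pos: [604.7, 27.7, 149.3]
tcp_rot: [-3.141, -0.518, 0.11]
ft_force: [-8.6, -8.3, -2.5]
opening: 0.166
grip_force: 30.0
```

Emit:
jog_arm(targets=[{"turn":[0,0,0],"slide":[0.9,-0.2,0.5],"claw":0},{"turn":[0,0,0],"slide":[0,0,0],"claw":0}])

```text
t: 17.23
eef_pos: [604.7, 27.6, 149.3]
tcp_rot: [-3.14, -0.516, 0.11]
ft_force: [-12.4, -9.0, -2.9]
opening: 0.169
grip_force: 30.0
```

```bash
python3 - <<'E'
from h import *
lane();print(state()["moment"].round(2))
E
```

```text
cart in lane [55.6 -0.5  0.1] F lane [-13.   -7.5   4.1] angles [0.1 0.4 0. ]
[-1.52  2.14 -0.97]
```

A hard stop at about 55.7 mm, right after the inward snap, means it has clicked. I'll relax and pull back lightly to test the hold.

Emit:
jog_arm(targets=[{"turn":[0,0,0],"slide":[-1.7,-0.5,-1],"claw":0},{"turn":[0,0,0],"slide":[-1.7,-0.3,-1],"claw":0},{"turn":[0,0,0],"slide":[0,0,0],"claw":0}])

```text
t: 17.6
eef_pos: [603.6, 27.0, 148.8]
tcp_rot: [3.141, -0.521, 0.111]
ft_force: [0.1, -1.5, -2.2]
opening: 0.165
grip_force: 30.0
```

Emit:
jog_arm(targets=[{"turn":[0,0,0],"slide":[-1.7,-0.2,-1],"claw":0},{"turn":[0,0,0],"slide":[0,0,0],"claw":0},{"turn":[0,0,0],"slide":[0,0,0],"claw":0}])

```text
t: 17.98
eef_pos: [602.4, 26.7, 148.2]
tcp_rot: [3.141, -0.522, 0.111]
ft_force: [3.0, -0.6, -1.3]
opening: 0.167
grip_force: 30.0
```

```bash
python3 - <<'E'
from h import *
lane();print(state()["moment"].round(2))
E
```

```text
cart in lane [53.2 -1.2  0.7] F lane [ 1.8 -0.9 -2.6] angles [-0.   0.1  0. ]
[-0.2  -0.03 -0.21]
```

Emit:
jog_arm(targets=[{"turn":[0,0,0],"slide":[0.9,0.1,0.5],"claw":0},{"turn":[0,0,0],"slide":[0,0,0],"claw":20},{"turn":[0,0,0],"slide":[0,0,0],"claw":40},{"turn":[0,0,0],"slide":[0,0,0],"claw":50},{"turn":[0,0,0],"slide":[0,0,0],"claw":50}])

```text
t: 18.6
eef_pos: [602.9, 26.9, 148.4]
tcp_rot: [3.141, -0.521, 0.111]
ft_force: [-0.0, -0.0, -0.0]
opening: 0.452
grip_force: 0.0
```

Emit:
jog_arm(targets=[{"turn":[0,0,0],"slide":[0,0,0],"claw":50},{"turn":[0,0,0],"slide":[0,0,0],"claw":50}])

```text
t: 18.85
eef_pos: [603.0, 26.8, 148.4]
tcp_rot: [3.141, -0.521, 0.111]
ft_force: [-0.4, 0.3, -0.3]
opening: 0.498
grip_force: 0.0
```

Force is zero. Retreating square to the lane.

Emit:
jog_arm(targets=[{"turn":[0,0,0],"slide":[-5,-0.5,8.7],"claw":50},{"turn":[0,0,0],"slide":[-7.5,-0.8,13],"claw":50},{"turn":[0,0,0],"slide":[-7.5,-0.8,13],"claw":50},{"turn":[0,0,0],"slide":[-7.5,-0.8,13],"claw":50},{"turn":[0,0,0],"slide":[-7.5,-0.8,13],"claw":50}])

```text
t: 19.48
eef_pos: [567.5, 23.1, 209.8]
tcp_rot: [3.141, -0.521, 0.111]
ft_force: [0.5, -0.6, 0.7]
opening: 0.499
grip_force: 0.0
```

Emit:
jog_arm(targets=[{"turn":[0,0,0],"slide":[-10,0,20],"claw":50},{"turn":[0,0,0],"slide":[-15,0,25],"claw":50},{"turn":[0,0,0],"slide":[-15,-10,25],"claw":50},{"turn":[0,0,0],"slide":[-15,-20,20],"claw":50},{"turn":[0,0,0],"slide":[0,0,0],"claw":50}])

```text
t: 20.1
eef_pos: [512.6, -7.7, 300.9]
tcp_rot: [3.14, -0.524, 0.11]
ft_force: [-0.4, -0.3, -0.1]
opening: 0.502
grip_force: 0.0
```

```bash
python3 - <<'E'
from h import *
snap("end",(("top",(255,145,70,105)),("side",(205,170,100,150))),marks=False,al=1.1)
E
```

```text
[512.8  -6.9 299.1] [ 3.141 -0.521  0.11 ] [0.2 0.8 0.7] 20.2
```

View pics/end.png

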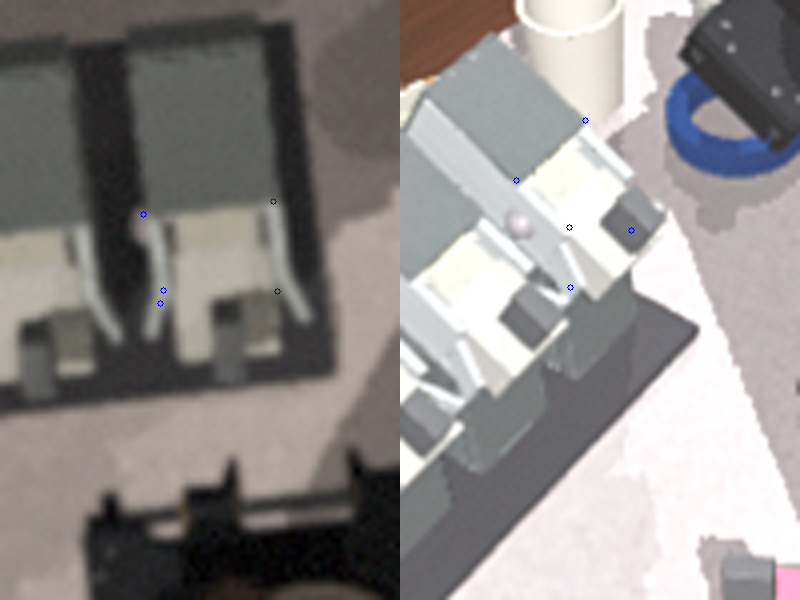

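The cartridge now sits in the right bay like its neighbours, with its fin at top (230,340) and side (630,220). It stays put with the gripper clear of it. Handing in.

```bash
python3 -c "
from cell import *
print(job_done())"
```

```text
the job is handed in; nothing more can be done
None
```

The white cartridge is clicked into the empty bay, stayed there after I let go with the gripper clear, and the job is handed in; no verdict was returned.

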